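Return a bottle to the bench crib and drop its gate latch

TASK

Gently stand the small amber bottle with the white cap upright inside the steel bottle crib, beside the things already there. Then shut the crib's gate and latch it: lift the latch bar by its ball knob, bring the gate in against its sprung buffer until the bar has passed over the striker lip, and lower the bar until it lies fully home in the catch, then let go. Feel for the catch and do not force the bar or knock the other things about.

Things in the scene. Friction and masses are not known exactly. Their poses are not given: they have to be found in the camera images.
- crib: Steel bottle crib fixed on the bench: tray 182 (x) x 252 (y) mm, rim 17 mm, posts 105 mm high, rails up to 89 mm on three sides, gate on the near side. Origin: centre of the underside; +x points from the gate to the far side, +y to the hinge. Tray floor 6 mm above the bench. Clear inside: x -55 to +75, y -85 to +110 mm. Free standing room about x +10, y -52 mm.
- amber_bottle: The bottle to put away: amber, white ribbed cap; 44 mm diameter up to 80 mm height, cap 36 mm diameter, 102 mm high in all, about 0.1 kg. Stands on the bench to the right of the crib. Origin: centre of its underside, z up.
- wide_bottle: Wider amber bottle with a black stopper, 62 mm diameter, 117 mm high, standing in the crib at its hinge end; stays there. Origin: centre of its underside.
- white_tub: White round tub, 53 mm diameter, 46 mm high, standing in the middle of the crib; stays there. Origin: centre of its underside.
- tape_roll: Roll of tape lying on the bench, 68 mm diameter, 18 mm high; stays there. Origin: centre of its underside.
- rinse_bottle: White wash bottle with red cap and spout, 66 mm wide, 195 mm high, on the bench; stays there. Origin: on its underside.
- gate (a joint): Gate angle (rad). 0 = in line with the crib's near side; positive = swung out towards the robot (clockwise from above). Slight friction, stays where left. Below about 0.05 it presses on a sprung buffer (2 N at first touch, 4 to 6 N when shut), which pushes it out again. Going on inward, only the catch's back plate stops the lifted bar and so the gate.
- gate_hinge (a point): Point on the gate's upright hinge axis (crib x -80, y +115 mm), 53 mm above the bench; axes as the crib's. The gate reaches 220 mm from it; its top rail is at 83 mm.
- latch_bar (a joint): Lift angle of the latch bar (rad) about its pivot, axis square to the gate. 0 = level, as it lies home on the catch's floor; positive = lifted. Upper stop 0.26; lower stop -0.05, where it hangs while the gate is open. It clears the lip from 0.13 on; 0.20 gives room. It falls by its weight (0.13 kg), but not while the buffer presses it on the lip: then it must be pushed down.
- bar_pivot (a point): Pivot of the latch bar, on the gate's outer face: 85 mm from the hinge axis along the gate, 12 mm outside it, 70 mm above the bench, at the bar's mid-height. The bar is flat steel, 6 mm thick and 14 mm high, and runs 169 mm from here along the gate past its free end, so that its last 30 mm come over the catch. Axes: x square to the gate, into the crib; -y along the bar.
- ball (a point): Centre of the bare metal ball knob (22 mm diameter) on an 8 mm stem on the bar: 100 mm from the pivot towards the free end, 50 mm above the bar's mid-line, 120 mm above the bench with the bar level. Pinch it from above, across the gate or along it; it turns between the fingers like a ball joint. Axes as the bar's.
- bracket: Fixed bracket on the near right post (crib x -80, y -115 mm), origin on the post's axis 59 mm above the bench, axes as the crib's. It carries the catch, an upright steel U: floor at 63 mm, near lip (the striker) 4 mm thick with its top at 80 mm, back plate up to 107 mm, 11 mm clear between lip and plate for the 6 mm bar.
- catch_mid (a point): Middle of the catch's floor between lip and back plate (crib x -92, y -128 mm, 63 mm above the bench) as drawn, where the level bar lies at gate angle 0. The catch is bolted through slotted holes: in truth it sits up to 6 mm nearer or farther along the crib's x than this point, which is not measured and must be felt. Axes as the crib's.

How it is judged:
On the way, in this order (a step that is already met when the one before it is completed fails the run):
1. the amber bottle stands upright and let go inside the crib (x of amber_bottle in the frame of crib between -0.07 and 0.08 m and y of amber_bottle in the frame of crib between -0.1 and 0.115 m and z of amber_bottle in the frame of crib below 0.012 m and angle between amber_bottle's own z axis and vertical below 0.1 rad and contact force between the fingers and amber_bottle below 0.2 N), for 0.2 s.
2. the bar is held lifted above the lip with the gate swung in to the catch (value of joint latch_bar above 0.09 rad and value of joint gate below 0.06 rad), for 0.05 s.
At the end, for the whole second after the job is handed in: The gate is shut (below 0.055) and the bar lies at rest home on the catch's floor behind the lip (lift angle -0.025 to 0.02; outside the lip it hangs at -0.05, on top of it it stands above 0.1); the amber bottle stands upright (within 0.1 rad) on the tray in the crib (value of joint gate below 0.055 rad and value of joint latch_bar between -0.025 and 0.02 rad and velocity of joint gate between -0.05 and 0.05 rad/s and velocity of joint latch_bar between -0.05 and 0.05 rad/s and x of amber_bottle in the frame of crib between -0.07 and 0.08 m and y of amber_bottle in the frame of crib between -0.1 and 0.115 m and z of amber_bottle in the frame of crib below 0.012 m and angle between amber_bottle's own z axis and vertical below 0.1 rad and linear speed of amber_bottle below 0.02 m/s); the robot touches nothing.
It fails at once if the bar is forced: more than 22 N on the catch (contact force between bracket and anything else above 22 N).
It fails at once if the amber bottle is tipped over (angle between amber_bottle's own z axis and vertical above 0.6 rad).
It fails at once if the amber bottle is dropped (out of the fingers more than 20 mm above the tray's floor) (z of amber_bottle in the frame of crib above 0.026 m and contact force between the fingers and amber_bottle below 0.05 N).
It fails at once if a thing already in the crib is knocked (moved 40 mm or tilted 0.4 rad) (distance of any of wide_bottle, white_tub from where it was at the start of the episode above 0.04 m or angle between wide_bottle's own z axis and vertical above 0.4 rad).
It fails at once if the tape roll or the wash bottle is displaced by 30 mm (distance of any of tape_roll, rinse_bottle from where it was at the start of the episode above 0.03 m).
It also fails if it takes over 72 s, if anything falls off the work surface, if the arm or the gripper's body presses on something with over 40 N, if the wrist force passes 120 N, or if a joint passes its speed limit or range.

ROBOT

A 6-joint arm with a two-finger parallel gripper is mounted at the origin on a cart in front of the work surface, level with it; the furniture and walls round the work are solid. World frame = base frame: x ahead of the robot, y to its left, z up, the work surface at z = 0. Lengths are in m, angles in rad, forces in N, time in s.
With the tool pointing down it reaches from about 0.35 to 0.975 m from the base axis. Payload 17.4 kg.
Tool frame: the origin (TCP) lies on the centre line of the jaws, within the pads' length; the fingertips stand robot.nose_length ahead of it and the grasp point (between the pads) lies 5 mm behind it (robot.nose_length is the distance from the TCP to the fingertips, in m); z points along the fingers, y is the line along which they close (so a half turn about z gives the same grasp; the last joint's range is limited). The gripper opens to 85 mm and grips with 20 to 120 N. Pads are 22 mm wide; open, the fingers measure 114 mm over their backs; the gripper's body (76 mm by 85 mm) begins 54 mm behind the grasp point. The pads swing forward as they close: fully open they stand 13 mm farther back than shut.
Start: joints at [-1.342, 0.116, 1.442, -0, 1.584, -0.038], TCP at [0.178, -0.651, 0.245] pointing down, gripper open.
Joint ranges: [-2.83, 2.83], [-0.83, 2.19], [0.07, 2.5], [-1.14, 4.28], [0.01, 3], [-2.97, 2.97]. Speed limits (rad/s): [1.89, 1.89, 2.22, 3.14, 3.14, 3.14].

INTERFACE

Orientations are given as [roll, pitch, yaw] about the fixed x, y, z axes, in that order (R = Rz(yaw) Ry(pitch) Rx(roll)).
In Python, from bench import robot gives the robot as it stands.
- The arm moves only by the tool arm_command, never from a script. Its argument "rows" is text: rows parted by semicolons, each of 5 numbers parted by spaces: the shift along the tool's x, y, z in cm, then the turn about the tool's z in degrees, then the opening, from 0 (shut) to 1 (fully open). In form: x y z spin jaw; .... A call has 1 to 5 rows; each row is the pose to reach, as a shift and turn from the pose commanded when the call began, along the tool's axes at that moment; what a row does not reach only later rows make up. A row lasts 1/10 s, in which the tool goes at most 50 mm and 8.59 degrees, less where a joint would pass 70% of its speed; a pose out of reach is approached as far as the arm can. A call with a gripper value outside its range is refused whole. The fingers move at their own pace and stop on an object; the grip force is fixed at half the most. Time passes only in rows, so rows that repeat a pose let the fingers close. It gives the time, the measured TCP pose, the force, the opening and the grip force at its end, in the units of the state.
- robot.get_state(): the state, without advancing time (a new reading comes with each control period).
- robot.get_image(name): name is "side" or "top"; returns a dict with "pixels" (384x512x3 uint8, red, green, blue), "range_z" (384x512 float32, m along the optical axis (not along the pixel's ray), 0 where there is no reading), "fovy" (degrees; the focal length in pixels is half the picture's height over the tangent of half this angle, whatever the lens; pixels are square), "cx", "cy" (the principal point, pixels), "cam_to_world" (4x4, takes a point from camera to world coordinates). Camera axes: x right, y down, z forward; pixel columns grow to the right and rows downward; lengths in m; the calibration is good to about 2 mm. A picture is of the moment at which its call begins.
- robot.finish_job(): hands the job in; it is judged then, once.
Trained networks look in the newest picture that a camera, given by its name, has taken for a name from the list of things; names that differ only in an ending like _2 or _b are one class to them, and where a whole thing is asked for, a point or a joint stands for the part that bears it (a point fixed in the world has none). Each returns a list of dicts, best first, with "confidence" (0 to 1); they miss things now and then, are a little off and sometimes report something else, mostly with a low value. They report only what shows in the picture. A call takes as long as a camera call.
- robot.look_for(camera, label): "at" ([column, row] in pixels, amid what is visible of it).
- robot.outline_of(camera, label): "region" (384x512 bool, what is visible of it) and "at" ([column, row] in pixels, amid what is visible of it).
The state is a dict: "clock": time; "joint_pos": joint angles; "dq": joint speeds; "tau": joint torques, N m; "ee_pos": TCP position; "eef_rot": TCP orientation; "wrist_force": force on the tool from outside, world axes, zero at the start; "torque": the same for the moment, N m; "gripper_width": finger opening in m; "grasp_force": force on a finger pad.
Only numpy, scipy, OpenCV 4.12 (cv2) and the standard library are available. Lean on these libraries where they do the work, as an engineer would, in place of code of your own. Each camera call takes 0.05 s, during which the arm holds its last target. There are 200 camera calls.

## Working session

There is one attempt and no reset: what is moved stays moved. The work goes in short steps, Python scripts to look and compute and a tool call to move; the robot and the scene stay as the last step left them, time stands still between calls to the robot, and variables do not carry over. Pictures are saved under pics/ and viewed, at most 10 in all, crops included, and the job is handed in when it is done.

Besides the shell and the picture viewer there is one more tool, called after "Call:" by a JSON object that holds its "api" and its "payload". arm_command: Moves the arm, as the interface text tells. Its arguments: {"type":"object","properties":{"rows":{"type":"string"}},"required":["rows"]}

```bash
mkdir -p pics; ls; cat > h.py <<'E'
import numpy as np, cv2
from bench import robot
def cloud(im):
    z=im["range_z"]; H,W=z.shape; f=H/2/np.tan(np.radians(im["fovy"])/2)
    u,v=np.meshgrid(np.arange(W),np.arange(H))
    P=np.stack([(u-im["cx"])/f*z,(v-im["cy"])/f*z,z,np.ones_like(z)],-1)@np.array(im["cam_to_world"]).T
    P=P[...,:3]; P[z==0]=np.nan
    return P
def proj(im,p):
    T=np.linalg.inv(np.array(im["cam_to_world"])); q=T@np.r_[p,1]; f=192/np.tan(np.radians(im["fovy"])/2)
    return q[0]/q[2]*f+im["cx"],q[1]/q[2]*f+im["cy"]
E
python3 - <<'E'
from h import *
print(robot.nose_length, robot.get_state())
ims=[]
for c in ("side","top"):
    im=robot.get_image(c); P=cloud(im); ims.append(im["pixels"])
    np.savez(f"{c}0.npz",**{k:np.array(v) for k,v in im.items()})
    print(c,im["fovy"],np.round(np.array(im["cam_to_world"]),3).tolist())
    for l in ["crib","amber_bottle","wide_bottle","white_tub","tape_roll","rinse_bottle","gate","latch_bar","ball","bracket"]:
        o=robot.outline_of(c,l)
        if o:
            r=o[0]["region"]; q=P[r]; q=q[~np.isnan(q[:,0])]
            print(l,round(o[0]["confidence"],2),np.round(o[0]["at"]),r.sum(),np.round(np.percentile(q,[2,50,98],axis=0),3).tolist() if len(q) else None)
        else: print(l,None)
cv2.imwrite("pics/a.png",cv2.resize(ims[0][...,::-1],(768,576),interpolation=cv2.INTER_CUBIC))
cv2.imwrite("pics/b.png",cv2.resize(ims[1][...,::-1],(768,576),interpolation=cv2.INTER_CUBIC))
E
```

```text
pics
0.014 {'clock': 0.0, 'joint_pos': array([-1.34181313e+00,  1.16507380e-01,  1.44227172e+00, -1.94759828e-05,
        1.58403863e+00, -3.78257454e-02]), 'dq': array([-4.93311735e-04, -2.23642387e-04, -8.03428689e-05, -1.50269679e-04,
       -1.06022551e-03,  9.75641604e-04]), 'tau': array([-1.47316456e-03, -7.31990433e+01, -6.32497287e+01, -3.66249196e-05,
        6.19877756e-03, -3.59664989e-05]), 'ee_pos': array([ 0.17789424, -0.65094439,  0.24454374]), 'eef_rot': array([-3.14036772e+00, -2.68674620e-05,  2.66808677e-01]), 'wrist_force': array([-0.20601777, -0.10586168, -0.63629467]), 'torque': array([ 0.0063669 , -0.00079069,  0.00976382]), 'grasp_force': 0.0, 'gripper_width': 0.08555643244901717}
side 55.180977598576156 [[0.996, -0.057, 0.073, 0.498], [-0.089, -0.348, 0.933, -0.899], [-0.028, -0.936, -0.352, 0.436], [0.0, 0.0, 0.0, 1.0]]
crib 0.69 [263. 209.] 3628 [[0.436, -0.081, -0.0], [0.575, 0.005, 0.016], [0.717, 0.252, 0.102]]
amber_bottle 0.78 [237. 264.] 1123 [[0.479, -0.298, 0.002], [0.5, -0.292, 0.058], [0.52, -0.263, 0.102]]
wide_bottle 0.73 [283. 181.] 563 [[0.622
[... 1214 characters left out ...]
b 0.54 [236. 175.] 247 [[0.61, 0.035, 0.006], [0.634, 0.057, 0.053], [0.661, 0.086, 0.058]]
tape_roll 0.72 [331. 182.] 326 [[0.594, -0.275, -0.002], [0.623, -0.241, 0.018], [0.656, -0.208, 0.025]]
rinse_bottle 0.82 [363. 169.] 472 [[0.611, -0.348, 0.023], [0.633, -0.319, 0.121], [0.666, -0.299, 0.176]]
gate 0.68 [236. 226.] 362 [[0.436, 0.006, -0.002], [0.481, 0.067, 0.08], [0.556, 0.174, 0.127]]
latch_bar 0.47 [245. 231.] 132 [[0.427, -0.003, -0.002], [0.454, 0.034, 0.076], [0.505, 0.116, 0.128]]
ball 0.55 [245. 235.] 110 [[0.415, -0.022, 0.067], [0.448, 0.028, 0.077], [0.502, 0.114, 0.129]]
bracket 0.54 [276. 214.] 48 [[0.492, -0.068, 0.058], [0.508, -0.061, 0.065], [0.532, -0.055, 0.112]]
```

View pics/a.png

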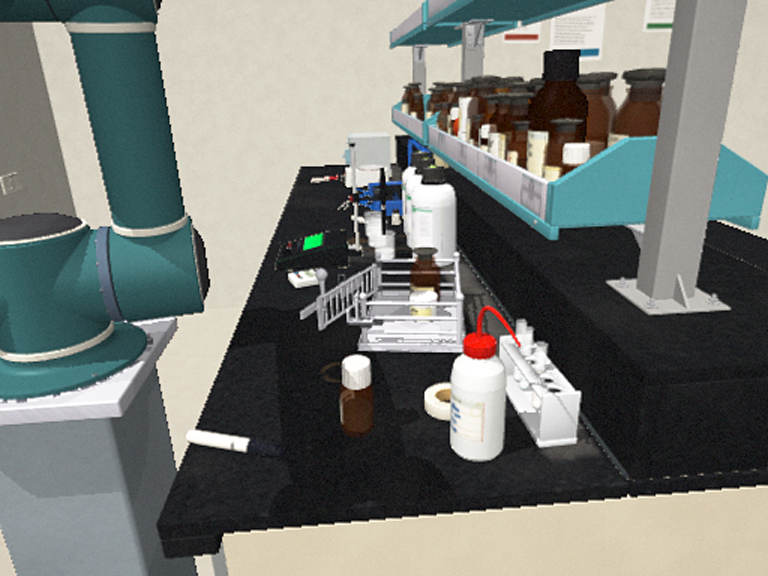

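View pics/b.png

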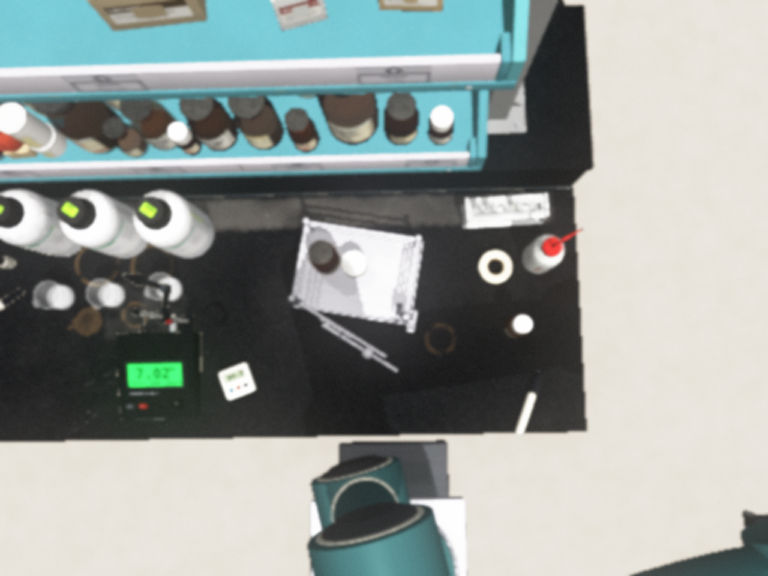

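```bash
cat > fit.py <<'E'
from h import *
from scipy.optimize import minimize
im=dict(np.load("top0.npz")); 
for k in("fovy","cx","cy"): im[k]=float(im[k])
g=cv2.cvtColor(im["pixels"],cv2.COLOR_RGB2GRAY)
s=cv2.resize(im["pixels"][130:262,180:300,::-1],None,fx=5,fy=5,interpolation=cv2.INTER_CUBIC)
np.save("crop0.npy",s)
P=cloud(im)
Q=P.reshape(-1,3); ok=(Q[:,0]>.4)&(Q[:,0]<.76)&(Q[:,1]>-.12)&(Q[:,1]<.22)
t=Q[ok&(Q[:,2]>.002)&(Q[:,2]<.014)]
print("tray",len(t)); hull=cv2.minAreaRect(t[:,:2].astype(np.float32)*1000); print(hull)
for a in Q[ok&(Q[:,2]>.092)&(Q[:,2]<.15)]: print(np.round(a*1000).astype(int).tolist(),end=" ")
# silhouette of amber from bench side cloud
cv2.imwrite("pics/c.png",s)
E
python3 fit.py
```

```text
tray 5166
((580.097412109375, 49.874847412109375), (339.30572509765625, 360.066650390625), 89.92408752441406)
[721, 151, 106] [721, 148, 105] [722, 146, 103] [718, 154, 105] [719, 152, 103] [718, 148, 107] [718, 145, 104] [716, 155, 102] [716, 152, 103] [715, 148, 107] [716, 146, 103] [713, 152, 102] [712, 148, 104] [713, 146, 102] [714, 141, 93] [714, 129, 92] [707, 95, 93] [706, 153, 93] [703, 83, 95] [703, 77, 94] [703, 74, 98] [700, 68, 92] [700, 47, 94] [690, 153, 93] [686, -23, 93] [686, -29, 92] [683, -20, 93] [682, -44, 93] [680, -74, 101] [678, -77, 108] [679, -80, 106] [676, -71, 103] [677, -74, 101] [676, -77, 107] [676, -80, 107] [676, -62, 93] [674, -71, 101] [673, -74, 104] [673, -77, 105] [673, -80, 104] [672, 125, 121] [672, 119, 121] [672, 117, 118] [672, 114, 117] [672, 111, 120] [670, -74, 106] [670, -77, 106] [671, -80, 97] [669, 131, 122] [669, 128, 122] [669, 125, 121] [668, 122, 123] [669, 120, 119] [668, 116, 123] [669, 114, 120] [668, 110, 123] [668, 107, 122] [669, 105, 118] [671, 156, 95] [666, 134, 122] [667, 132, 116] [666, 128, 121] [666, 125, 122] [665,
[... 4590 characters left out ...]
82, 82, 97] [479, 85, 96] [457, 34, 116] [457, 31, 117] [457, 28, 122] [457, 25, 119] [457, 22, 119] [454, 37, 116] [454, 34, 124] [454, 31, 122] [454, 28, 129] [454, 25, 122] [454, 22, 118] [454, 19, 120] [451, 37, 124] [451, 33, 128] [451, 31, 121] [451, 28, 128] [451, 25, 128] [451, 22, 125] [451, 19, 124] [449, 37, 123] [448, 34, 125] [448, 31, 129] [448, 28, 126] [448, 25, 127] [448, 22, 124] [448, 19, 125] [446, 37, 122] [446, 34, 126] [446, 31, 127] [446, 28, 124] [445, 25, 127] [445, 22, 127] [445, 19, 121] [443, 37, 120] [443, 34, 120] [443, 31, 124] [443, 28, 131] [443, 25, 126] [443, 22, 124] [442, 19, 122] [440, 34, 118] [440, 31, 122] [440, 28, 118] [440, 25, 121] [440, 23, 119]
```

View pics/c.png

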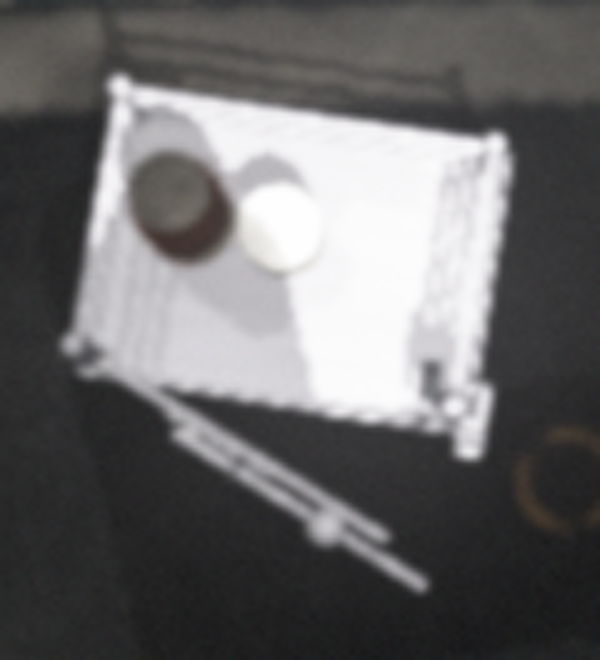

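```bash
cat >> h.py <<'E'
def sh(target,yaw_deg=None):
    "shift in tool axes (cm) and spin (deg) to bring TCP to target"
    from scipy.spatial.transform import Rotation as R
    s=robot.get_state(); Rm=R.from_euler("xyz",s["eef_rot"]).as_matrix()
    d=Rm.T@(np.array(target)-s["ee_pos"])*100
    cur=np.degrees(np.arctan2(Rm[1,0],Rm[0,0]))
    sp=None if yaw_deg is None else round(-((yaw_deg-cur+180)%360-180),1)
    print("shift cm",np.round(d,2),"spin",sp,"ee",np.round(s["ee_pos"],4),"yaw",round(cur,2),"F",np.round(s["wrist_force"],1),"w",round(s["gripper_width"],4),"g",round(s["grasp_force"],1),"t",s["clock"])
    return d
E
python3 - <<'E'
from h import *
for c in("top","side"):
    im=dict(np.load(c+"0.npz")); P=cloud({k:(float(v) if v.ndim==0 else v) for k,v in im.items()}).reshape(-1,3)
    q=P[(abs(P[:,0]-.497)<.04)&(abs(P[:,1]+.27)<.04)&(P[:,2]>.092)]; print(c,len(q),q.min(0),q.max(0),q.mean(0))
    q=P[(abs(P[:,0]-.497)<.04)&(abs(P[:,1]+.27)<.04)&(P[:,2]>.02)&(P[:,2]<.075)]; print(c,len(q),q.min(0),q.max(0))
    q=P[(P[:,2]>.2)&(P[:,0]>.5)&(abs(P[:,1])<.3)]; print("shelf",np.percentile(q[:,0],[1,5]),)
sh([.497,-.272,.24],79.6)
E
```

```text
top 122 [ 0.4831333  -0.29355336  0.09274663] [ 0.51574234 -0.25966422  0.10913976] [ 0.49868989 -0.27666428  0.10200709]
top 82 [ 0.47600576 -0.29193489  0.02024313] [ 0.51828905 -0.25308345  0.07463843]
shelf [0.7746242  0.77583239]
side 215 [ 0.48500132 -0.29674418  0.09211206] [ 0.51954882 -0.26096408  0.10303095] [ 0.5016694  -0.28291357  0.09972203]
side 576 [ 0.47809157 -0.29976347  0.0201488 ] [ 0.52215593 -0.27420397  0.07498931]
shelf [0.77675555 0.77900387]
shift cm [ 40.77 -28.16   0.53] spin -64.3 ee [ 0.1779 -0.6511  0.2453] yaw 15.28 F [ 0.7  0.7 -0.2] w 0.0852 g 0.0 t 1.1
```

Call:
{"api": "arm_command", "payload": {"rows": "4 -2.7 0 -7 1; 8 -5.4 0 -14 1; 12 -8.1 0 -21 1; 16 -10.8 0 -28 1; 20 -13.5 0 -35 1"}}

```text
clock: 1.6
ee_pos: [0.3361, -0.4666, 0.2455]
eef_rot: [3.141, 0.0, 0.882]
wrist_force: [1.5, -0.7, 0.3]
gripper_width: 0.0855
grasp_force: 0.0
```

```bash
python3 -c "
from h import *
sh([.5,-.277,.245],79.6)"
```

```text
shift cm [25.05  0.61  0.05] spin -29.0 ee [ 0.3361 -0.4666  0.2455] yaw 50.56 F [ 1.5 -0.7  0.3] w 0.0855 g 0.0 t 1.6
```

Call:
{"api": "arm_command", "payload": {"rows": "5 .1 0 -6 1; 10 .2 0 -12 1; 15 .4 0 -18 1; 20 .5 0 -24 1; 25 .6 0 -29 1"}}

```text
clock: 2.1
ee_pos: [0.5006, -0.2779, 0.2456]
eef_rot: [3.141, 0.0, 1.388]
wrist_force: [1.5, -0.3, 0.5]
gripper_width: 0.0856
grasp_force: 0.0
```

```bash
python3 -c "
from h import *
im=robot.get_image('top'); P=cloud(im)
o=robot.outline_of('side','amber_bottle'); 
im=robot.get_image('side'); Q=cloud(im).reshape(-1,3)
q=Q[(abs(Q[:,0]-.5)<.04)&(abs(Q[:,1]+.277)<.04)&(Q[:,2]>.02)&(Q[:,2]<.075)]
# circle fit r=22mm
from scipy.optimize import least_squares
r=least_squares(lambda c:np.hypot(q[:,0]-c[0],q[:,1]-c[1])-.022,[.5,-.277],loss='soft_l1',f_scale=.002); print(len(q),r.x)
sh([.5,-.277,.06],79.6)"
```

```text
575 [ 0.50070244 -0.27515458]
shift cm [ 0.04 -0.11 18.53] spin -0.1 ee [ 0.501  -0.2776  0.2453] yaw 79.54 F [ 0.1 -0.4  0. ] w 0.0853 g 0.0 t 2.25
```

Call:
{"api": "arm_command", "payload": {"rows": "0.1 0 4 0 1; 0.1 0 8.5 0 1; .1 0 13 0 1; .1 0 16.5 0 1; .1 0 18.5 0 1"}}

```text
clock: 2.75
ee_pos: [0.498, -0.2791, 0.0571]
eef_rot: [-3.138, -0.001, 1.382]
wrist_force: [-0.5, 0.7, 0.6]
gripper_width: 0.0852
grasp_force: 0.0
```

Call:
{"api": "arm_command", "payload": {"rows": "0 0 0 0 0.35; 0 0 0 0 .35; 0 0 0 0 .35; 0 0 0 0 0.35; 0 0 0 0 .35"}}

```text
clock: 3.25
ee_pos: [0.5004, -0.2794, 0.0626]
eef_rot: [3.139, 0.001, 1.384]
wrist_force: [-2.3, 1.5, 4.8]
gripper_width: 0.0409
grasp_force: 60.2
```

Call:
{"api": "arm_command", "payload": {"rows": "0 0 -.5 0 0.3; 0 0 -2 0 .3; 0 0 -4 0 .3; 0 0 -8 0 0.3; 0 0 -12 0 .3"}}

```text
clock: 3.75
ee_pos: [0.4995, -0.2786, 0.1828]
eef_rot: [3.141, 0.0, 1.384]
wrist_force: [0.5, -0.6, -1.4]
gripper_width: 0.0411
grasp_force: 61.1
```

```bash
python3 -c "
from h import *
im=robot.get_image('side'); cv2.imwrite('pics/d.png',cv2.resize(im['pixels'][140:340,150:370,::-1],None,fx=3,fy=3,interpolation=cv2.INTER_CUBIC))
sh([.618,-.002,.2],79.6)"
```

```text
shift cm [29.45  6.32 -0.96] spin -0.3 ee [ 0.5012 -0.2796  0.1908] yaw 79.29 F [ 0.2 -0.8  8.5] w 0.0416 g 61.2 t 3.8
```

View pics/d.png

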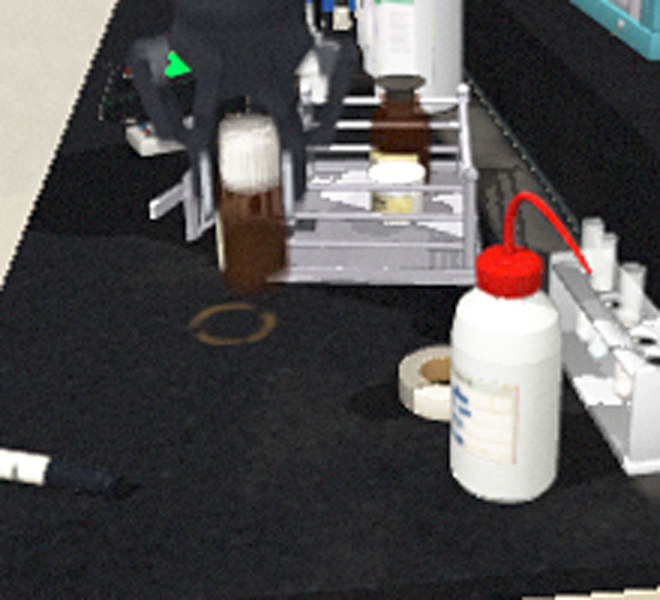

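Call:
{"api": "arm_command", "payload": {"rows": "2 .5 -1 0 0.3; 5 1 -1.5 0 .3; 9 2 -1.5 0 .3; 13 3 -1.5 0 0.3; 17 4 -1.5 0 .3"}}

```text
clock: 4.3
ee_pos: [0.5712, -0.1177, 0.197]
eef_rot: [3.14, 0.0, 1.383]
wrist_force: [0.3, -0.2, -2.3]
gripper_width: 0.041
grasp_force: 61.1
```

Call:
{"api": "arm_command", "payload": {"rows": "4 .9 0 0 0.3; 8 1.7 0 0 .3; 11 2.3 0 0 .3; 12.2 2.4 0 0 0.3; 12.2 2.4 0 0 .3"}}

```text
clock: 4.8
ee_pos: [0.6172, -0.0026, 0.1961]
eef_rot: [3.141, -0.0, 1.386]
wrist_force: [-0.3, -0.2, -2.1]
gripper_width: 0.0408
grasp_force: 61.1
```

```bash
python3 -c "
from h import *
im=robot.get_image('side'); cv2.imwrite('pics/e.png',cv2.resize(im['pixels'][140:260,190:350,::-1],None,fx=4.5,fy=4.5,interpolation=cv2.INTER_CUBIC))
sh([.618,-.005,.07],79.6)"
```

```text
shift cm [-0.11  0.13 12.6 ] spin -0.3 ee [ 0.6169 -0.0037  0.196 ] yaw 79.34 F [-0.9 -0.9 -1.2] w 0.0411 g 61.1 t 4.85
```

View pics/e.png

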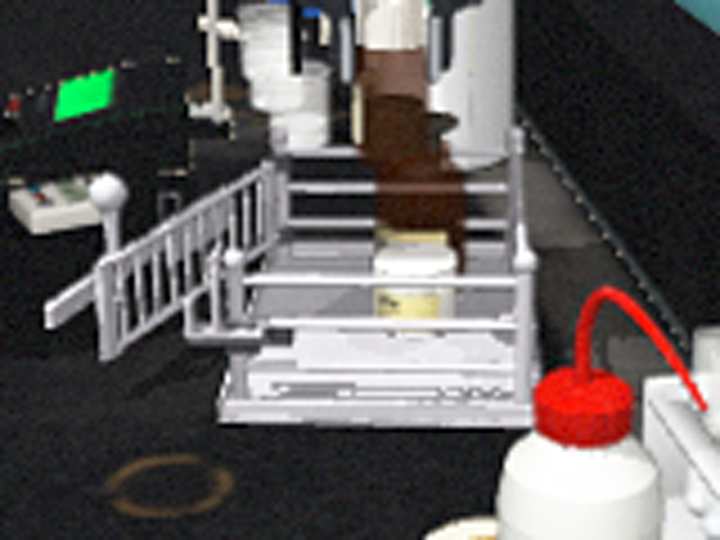

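Call:
{"api": "arm_command", "payload": {"rows": "-.3 .1 3 0 0.3; -.3 .1 6 0 .3; -.3 .1 9 0 .3; -.3 .1 11.3 0 0.3; -.3 .1 12.2 0 .3"}}

```text
clock: 5.35
ee_pos: [0.6161, -0.0083, 0.0713]
eef_rot: [-3.139, 0.001, 1.382]
wrist_force: [-0.3, 0.0, -1.1]
gripper_width: 0.041
grasp_force: 61.1
```

Call:
{"api": "arm_command", "payload": {"rows": "0 0 0 0 0.3; 0 0 .1 0 .3; 0 0 .2 0 .3; 0 0 .3 0 .3; 0 0 .4 0 .3"}}

```text
clock: 5.85
ee_pos: [0.6176, -0.0069, 0.0699]
eef_rot: [3.141, -0.0, 1.384]
wrist_force: [0.0, 0.3, -1.6]
gripper_width: 0.0409
grasp_force: 61.1
```

Call:
{"api": "arm_command", "payload": {"rows": "0 0 .1 0 0.3; 0 0 .2 0 .3; 0 0 .3 0 .3; 0 0 .3 0 .3"}}

```text
clock: 6.25
ee_pos: [0.6178, -0.0066, 0.0685]
eef_rot: [3.14, -0.001, 1.384]
wrist_force: [-6.7, 2.0, 18.5]
gripper_width: 0.0413
grasp_force: 63.5
```

Call:
{"api": "arm_command", "payload": {"rows": "0 0 -.15 0 0.3; 0 0 -.15 0 .52; 0 0 -.15 0 .65; 0 0 -.15 0 .75; 0 0 -.15 0 .75"}}

```text
clock: 6.75
ee_pos: [0.6173, -0.0069, 0.0676]
eef_rot: [-3.141, 0.0, 1.384]
wrist_force: [-0.1, -0.7, 0.4]
gripper_width: 0.0644
grasp_force: 0.0
```

Call:
{"api": "arm_command", "payload": {"rows": "0 0 0 0 .75; 0 0 -1 0 0.75; 0 0 -4 0 .75; 0 0 -8 0 .75; 0 0 -12.5 0 .75"}}

```text
clock: 7.25
ee_pos: [0.6168, -0.0069, 0.1942]
eef_rot: [-3.14, 0.0, 1.384]
wrist_force: [1.3, 1.3, 0.2]
gripper_width: 0.0639
grasp_force: 0.0
```

Call:
{"api": "arm_command", "payload": {"rows": "-1.5 -4 -.5 0 .6; -1.5 -8 -.5 0 .5; -1.5 -12.5 -.5 0 .5; -1.5 -17 -.5 0 .5; -1.5 -17 -.5 0 .5"}}

```text
clock: 7.75
ee_pos: [0.4443, 0.0106, 0.1994]
eef_rot: [3.139, -0.001, 1.384]
wrist_force: [1.1, -0.0, -0.2]
gripper_width: 0.0428
grasp_force: 0.0
```

```bash
python3 -c "
from h import *
from scipy.optimize import least_squares
b=robot.get_image('top'); a=robot.get_image('side')
cv2.imwrite('pics/f.png',np.vstack([cv2.resize(i['pixels'][r0:r0+100,c0:c0+190,::-1],None,fx=3,fy=3,interpolation=cv2.INTER_CUBIC) for i,r0,c0 in((a,140,180),(b,140,170))]))
for i in (a,b):
    Q=cloud(i).reshape(-1,3)
    q=Q[(abs(Q[:,0]-.449)<.02)&(abs(Q[:,1]-.028)<.02)&(Q[:,2]>.106)&(Q[:,2]<.14)]
    if len(q)>8: r=least_squares(lambda c:np.linalg.norm(q-c,axis=1)-.011,[.449,.028,.117],loss='soft_l1',f_scale=.002); print('ball',len(q),r.x)
    q=Q[(abs(Q[:,0]-.618)<.035)&(abs(Q[:,1]+.002)<.035)&(Q[:,2]>.095)&(Q[:,2]<.125)]; print('bottle',len(q),q.mean(0),q.max(0)) if len(q) else 0
sh([.449,.028,.2],79.6)"
```

```text
ball 54 [0.45039074 0.02904964 0.11571167]
bottle 114 [ 0.61700446 -0.01196827  0.10402313] [0.63487142 0.0140777  0.10872826]
bottle 120 [ 0.61525753 -0.00528351  0.10754815] [0.63263418 0.01155965 0.11410938]
shift cm [ 1.79 -0.17 -0.08] spin -0.3 ee [0.4474 0.0101 0.1992] yaw 79.31 F [-1.  -1.   0.6] w 0.043 g 0.0 t 7.85
```

View pics/f.png

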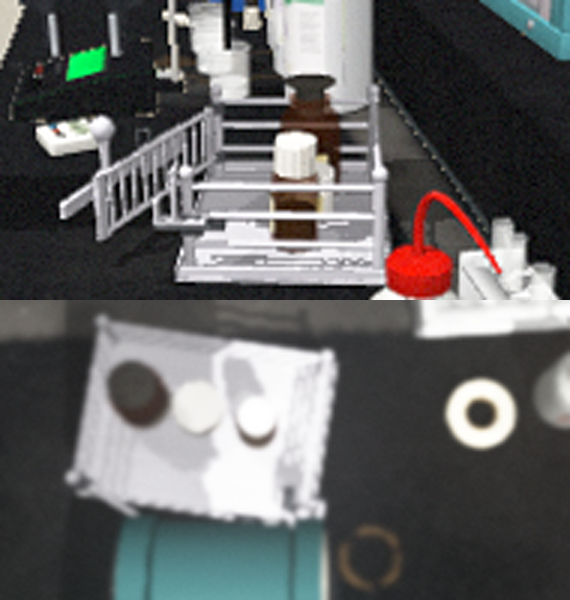

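Call:
{"api": "arm_command", "payload": {"rows": "1.8 -.1 0 0 .5; 1.8 -.1 3 0 0.5; 1.8 -.1 6 0 .5; 1.8 -.1 8 0 .5; 1.8 -.1 8.7 0 .5"}}

```text
clock: 8.35
ee_pos: [0.4499, 0.0277, 0.1087]
eef_rot: [-3.138, 0.001, 1.384]
wrist_force: [-1.0, -0.2, 0.4]
gripper_width: 0.0431
grasp_force: 0.0
```

Call:
{"api": "arm_command", "payload": {"rows": "0 0 0 0 .4; 0 0 0 0 0.3; 0 0 0 0 .22; 0 0 0 0 .15; 0 0 0 0 .15"}}

```text
clock: 8.85
ee_pos: [0.4506, 0.0278, 0.1122]
eef_rot: [3.139, -0.0, 1.384]
wrist_force: [1.3, -0.3, 7.1]
gripper_width: 0.0186
grasp_force: 58.4
```

```bash
python3 -c "
from h import *
for i in range(3): sh([.45,.0285,.111],79.6); robot.get_image('side')
"
```

```text
shift cm [ 0.06 -0.07  0.11] spin -0.3 ee [0.4506 0.0278 0.1122] yaw 79.27 F [ 1.3 -0.3  7.1] w 0.0186 g 58.4 t 8.85
shift cm [ 0.05 -0.07  0.12] spin -0.3 ee [0.4506 0.0278 0.1122] yaw 79.28 F [1.5 0.9 7.5] w 0.0192 g 58.4 t 8.9
shift cm [ 0.05 -0.08  0.12] spin -0.3 ee [0.4506 0.0278 0.1122] yaw 79.28 F [1.5 0.8 6.1] w 0.0188 g 58.4 t 8.95
```

```bash
cat > lk.py <<'E'
from h import *
PSI=-.182; H0=np.array([.560,.1785]); B0=np.array([.4506,.0278]); Z0=.1122; YAW=np.radians(79.3)
def loc(t): return np.array([.085+.1*np.cos(t)-.05*np.sin(t), .1*np.sin(t)+.05*np.cos(t)])
def dirs(g):
    a=PSI-g  # gate positive = clockwise
    x=np.array([np.cos(a),np.sin(a)]); return x,-np.array([-np.sin(a),np.cos(a)])
r0=loc(-.05)[0]
v=B0-H0; ang=np.arctan2(v[1],v[0])
# -y dir at angle a is a-pi/2 ; ball direction = a-pi/2 - atan(12/r)
G0=PSI-(ang+np.pi/2+np.arctan2(.012,r0))
x,d=dirs(G0); H=B0+.012*x-r0*d
def tcp(g,t):
    x,d=dirs(g); r,u=loc(t); p=H-.012*x+r*d
    return np.array([p[0],p[1],Z0+u-loc(-.05)[1]])
tx=np.array([np.cos(YAW),np.sin(YAW),0]); ty=np.array([np.sin(YAW),-np.cos(YAW),0]); tz=np.array([0,0,-1.])
def rel(p,q): e=q-p; return np.round(100*np.array([e@tx,e@ty,e@tz]),2)
def seq(g0,t0,pts):
    p=tcp(g0,t0)
    print("; ".join(" ".join(map(str,rel(p,tcp(*q))))+" 0 .15" for q in pts))
E
python3 - <<'E'
from lk import *
print(G0,"hinge adj",H-H0)
seq(G0,-.05,[(G0,t) for t in(0,.05,.1,.15,.2)])
G=G0; pts=np.linspace(G0,.10,16)[1:]
for k in range(0,15,5): seq(G if k==0 else pts[k-1],.2,[(p,.2) for p in pts[k:k+5]]); print(pts[k+4],tcp(pts[k+4],.2))
E
```

```text
0.38197201770317707 hinge adj [0.00090192 0.00124241]
0.22 0.09 -0.51 0 .15; 0.46 0.18 -1.0 0 .15; 0.73 0.29 -1.48 0 .15; 1.02 0.4 -1.94 0 .15; 1.33 0.53 -2.39 0 .15
-0.14 0.3 0.0 0 .15; -0.27 0.59 0.0 0 .15; -0.4 0.89 0.0 0 .15; -0.52 1.2 0.0 0 .15; -0.63 1.5 0.0 0 .15
0.28798134513545137 [0.47182341 0.03086882 0.13613067]
-0.11 0.31 0.0 0 .15; -0.21 0.62 0.0 0 .15; -0.31 0.93 0.0 0 .15; -0.4 1.24 0.0 0 .15; -0.49 1.55 0.0 0 .15
0.19399067256772573 [0.48618872 0.0231657  0.13613067]
-0.08 0.32 0.0 0 .15; -0.15 0.63 0.0 0 .15; -0.22 0.95 0.0 0 .15; -0.29 1.27 0.0 0 .15; -0.34 1.59 0.0 0 .15
0.1 [0.50121359 0.0168448  0.13613067]
```

Call:
{"api": "arm_command", "payload": {"rows": "0.22 0.09 -0.51 0 .15; 0.46 0.18 -1.0 0 .15; 0.73 0.29 -1.48 0 .15; 1.02 0.4 -1.94 0 .15; 1.33 0.53 -2.39 0 .15"}}

```text
clock: 9.5
ee_pos: [0.4574, 0.0401, 0.1351]
eef_rot: [-3.141, 0.0, 1.384]
wrist_force: [-1.5, 0.4, -2.5]
gripper_width: 0.0187
grasp_force: 60.3
```

```bash
python3 -c "
from lk import *
s=robot.get_state(); print(s['ee_pos'],tcp(G0,.2),s['wrist_force'],s['torque'])
a=robot.get_image('side'); cv2.imwrite('pics/g.png',cv2.resize(a['pixels'][150:250,170:290,::-1],None,fx=5,fy=5,interpolation=cv2.INTER_CUBIC)); print(robot.get_state()['wrist_force'])"
```

```text
[0.45743104 0.04012723 0.135135  ] [0.45824445 0.03988615 0.13613067] [-1.47900121  0.42915344 -2.47092842] [-0.17448119  0.61009139  0.29737785]
[-8.63633236 -4.40927342  2.03974161]
```

View pics/g.png

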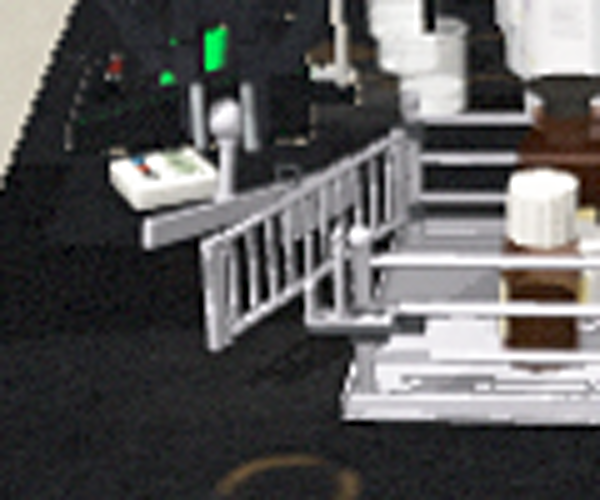

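Call:
{"api": "arm_command", "payload": {"rows": "-0.14 0.3 0.0 0 .15; -0.27 0.59 0.0 0 .15; -0.4 0.89 0.0 0 .15; -0.52 1.2 0.0 0 .15; -0.63 1.5 0.0 0 .15"}}

```text
clock: 10.05
ee_pos: [0.4713, 0.0298, 0.136]
eef_rot: [3.141, 0.003, 1.384]
wrist_force: [-2.5, 0.6, 0.3]
gripper_width: 0.0183
grasp_force: 60.0
```

Call:
{"api": "arm_command", "payload": {"rows": "-0.11 0.31 0.0 0 .15; -0.21 0.62 0.0 0 .15; -0.31 0.93 0.0 0 .15; -0.4 1.24 0.0 0 .15; -0.49 1.55 0.0 0 .15"}}

```text
clock: 10.55
ee_pos: [0.4855, 0.0215, 0.1364]
eef_rot: [3.141, 0.004, 1.384]
wrist_force: [-16.9, -20.0, 16.8]
gripper_width: 0.0184
grasp_force: 61.8
```

Call:
{"api": "arm_command", "payload": {"rows": "-0.08 0.32 0.0 0 .15; -0.15 0.63 0.0 0 .15; -0.22 0.95 0.0 0 .15; -0.29 1.27 0.0 0 .15; -0.34 1.59 0.0 0 .15"}}

```text
clock: 11.05
ee_pos: [0.5007, 0.0156, 0.1361]
eef_rot: [3.141, 0.003, 1.384]
wrist_force: [-13.7, -20.2, 15.8]
gripper_width: 0.0185
grasp_force: 61.6
```

```bash
python3 - <<'E'
from lk import *
for i in range(3):
    s=robot.get_state(); print(s['ee_pos'],s['wrist_force']); robot.get_image('side')
print(tcp(.1,.2),tcp(0,.2),tcp(0,0))
seq(.1,.2,[(g,.2) for g in (.09,.08,.07,.06,.05)])
seq(.05,.2,[(g,.2) for g in (.04,.03,.02,.01,0)])
E
```

```text
[0.50068788 0.01558576 0.13611144] [-13.74308147 -20.24814113  15.81388666]
[0.5009438  0.01538057 0.13615164] [-11.35387026 -17.92176162  13.71115033]
[0.5007916  0.01542925 0.13616307] [-11.00216674 -18.56574856  13.81664478]
[0.50121359 0.0168448  0.13613067] [0.51777441 0.01169972 0.13613067] [ 5.15615691e-01 -3.01052077e-05  1.17260404e-01]
-0.03 0.17 0.0 0 .15; -0.05 0.34 0.0 0 .15; -0.08 0.51 0.0 0 .15; -0.1 0.69 0.0 0 .15; -0.12 0.86 0.0 0 .15
-0.02 0.17 0.0 0 .15; -0.04 0.35 0.0 0 .15; -0.05 0.52 0.0 0 .15; -0.07 0.69 0.0 0 .15; -0.08 0.86 0.0 0 .15
```

Call:
{"api": "arm_command", "payload": {"rows": "-.08 0 0 0 .15; -.15 0 0 0 .15; -.15 0 0 0 .15"}}

```text
clock: 11.5
ee_pos: [0.5002, 0.0149, 0.1355]
eef_rot: [3.141, 0.002, 1.384]
wrist_force: [-7.2, -9.2, 6.5]
gripper_width: 0.0185
grasp_force: 60.8
```

Call:
{"api": "arm_command", "payload": {"rows": "-.06 0 0 0 .15; -.12 0 0 0 .15; -.12 0 0 0 .15"}}

```text
clock: 11.8
ee_pos: [0.4999, 0.0144, 0.135]
eef_rot: [-3.141, 0.0, 1.384]
wrist_force: [-4.7, -3.1, 1.9]
gripper_width: 0.0188
grasp_force: 60.3
```

Call:
{"api": "arm_command", "payload": {"rows": "-0.04 0.17 0.0 0 .15; -0.07 0.34 0.0 0 .15; -0.1 0.51 0.0 0 .15; -0.13 0.69 0.0 0 .15; -0.13 0.69 0.0 0 .15"}}

```text
clock: 12.3
ee_pos: [0.5076, 0.0107, 0.136]
eef_rot: [3.138, 0.002, 1.383]
wrist_force: [1.2, -12.8, 7.2]
gripper_width: 0.0186
grasp_force: 60.6
```

Call:
{"api": "arm_command", "payload": {"rows": "-0.1 0 0.0 0 .15; -0.2 0 0.0 0 .15; -0.2 0 0.0 0 .15"}}

```text
clock: 12.6
ee_pos: [0.5071, 0.0099, 0.1352]
eef_rot: [3.139, -0.001, 1.383]
wrist_force: [4.3, -0.6, -1.7]
gripper_width: 0.0186
grasp_force: 59.8
```

```bash
python3 - <<'E'
from lk import *
a=robot.get_image('side'); Q=cloud(a)
np.savez("side1.npz",**{k:np.array(v) for k,v in a.items()})
im=cv2.resize(a['pixels'][160:240,190:290,::-1],None,fx=6,fy=6,interpolation=cv2.INTER_CUBIC)
cv2.imwrite('pics/i.png',im)
for i in range(2):
    s=robot.get_state(); print(s['ee_pos'],s['wrist_force'],s['torque']); robot.get_image('side')
E
```

```text
[0.50704765 0.00989722 0.13523915] [ 4.78886537 -0.38118446 -2.0401888 ] [-0.21026608 -0.91950649 -0.83284923]
[0.50704785 0.00993471 0.13523487] [ 3.9312328  -1.84305114 -1.48091713] [-0.24755513 -0.85061107 -0.85327303]
```

View pics/i.png

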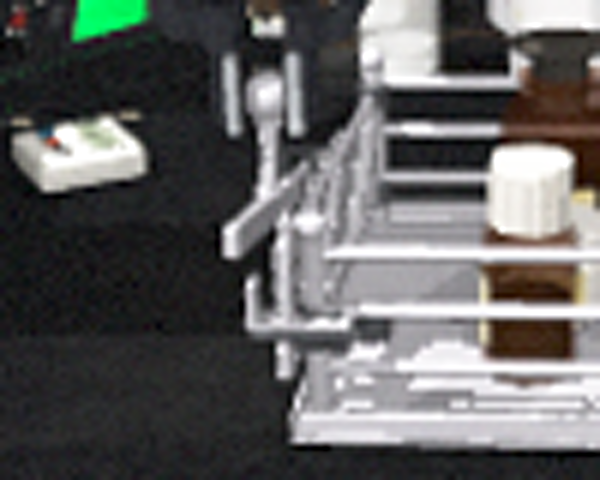

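Call:
{"api": "arm_command", "payload": {"rows": "-0.04 0.1 0.0 0 .15; -0.08 0.2 0.0 0 .15; -0.12 0.3 0.0 0 .15; -0.15 0.4 0 0 .15; -.15 .4 0 0 .15"}}

```text
clock: 13.25
ee_pos: [0.51, 0.0082, 0.1344]
eef_rot: [-3.141, -0.001, 1.384]
wrist_force: [3.4, 5.1, -5.6]
gripper_width: 0.0182
grasp_force: 59.6
```

Call:
{"api": "arm_command", "payload": {"rows": "0 0.1 0.0 0 .15; 0 0.2 0.0 0 .15; 0 0.3 0.0 0 .15; 0 0.4 0 0 .15; 0 .4 0 0 .15"}}

```text
clock: 13.75
ee_pos: [0.5136, 0.0071, 0.1344]
eef_rot: [-3.141, -0.001, 1.384]
wrist_force: [-0.4, 5.9, -4.8]
gripper_width: 0.0186
grasp_force: 59.6
```

Call:
{"api": "arm_command", "payload": {"rows": ".05 0.05 0.0 0 .15; .05 0.1 0.0 0 .15; .05 0.15 0.0 0 .15; .05 0.2 0 0 .15; .05 .2 0 0 .15"}}

```text
clock: 14.25
ee_pos: [0.5158, 0.0069, 0.1347]
eef_rot: [-3.141, 0.0, 1.384]
wrist_force: [-1.7, 1.7, -2.6]
gripper_width: 0.0183
grasp_force: 59.8
```

Call:
{"api": "arm_command", "payload": {"rows": "0 0.05 0.0 0 .15; 0 0.1 0.0 0 .15; 0 0.1 0.0 0 .15; 0 0.1 0 0 .15"}}

```text
clock: 14.65
ee_pos: [0.5168, 0.0067, 0.1348]
eef_rot: [3.142, 0.0, 1.384]
wrist_force: [-3.8, -1.0, -0.8]
gripper_width: 0.0184
grasp_force: 59.9
```

Call:
{"api": "arm_command", "payload": {"rows": "0 0.05 0.0 0 .15; 0 0.1 0.0 0 .15; 0 0.1 0.0 0 .15; 0 0.1 0 0 .15"}}

```text
clock: 15.05
ee_pos: [0.5178, 0.0064, 0.1348]
eef_rot: [3.142, 0.0, 1.384]
wrist_force: [-5.2, -1.3, -0.3]
gripper_width: 0.0184
grasp_force: 60.0
```

Call:
{"api": "arm_command", "payload": {"rows": "0 0.05 0.0 0 .15; 0 0.1 0.0 0 .15; 0 0.1 0.0 0 .15; 0 0.1 0 0 .15"}}

```text
clock: 15.45
ee_pos: [0.5184, 0.0063, 0.1347]
eef_rot: [-3.141, 0.0, 1.384]
wrist_force: [-8.1, -0.8, 1.5]
gripper_width: 0.0189
grasp_force: 60.2
```

```bash
python3 - <<'E'
from lk import *
a=robot.get_image('side')
cv2.imwrite('pics/j.png',cv2.resize(a['pixels'][185:235,200:275,::-1],None,fx=8,fy=8,interpolation=cv2.INTER_CUBIC))
s=robot.get_state(); print(s['ee_pos'],s['wrist_force'],s['torque'])
E
```

```text
[0.51846861 0.0062735  0.13475322] [-8.34857757 -0.7183052   1.54068507] [-0.21344544  1.15636425  0.00417349]
```

View pics/j.png

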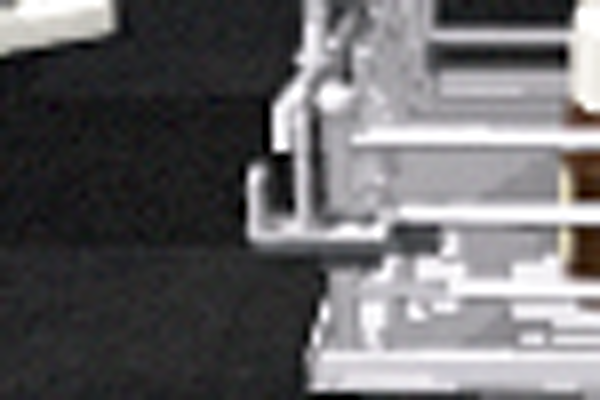

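```bash
python3 - <<'E'
from lk import *
seq(0,.185,[(0,t) for t in (.185,.165,.145,.125,.105)])
seq(0,.105,[(0,t) for t in (.09,.075,.06,.045,.03)])
seq(0,.03,[(0,t) for t in (.02,.01,0,-.01)])
E
```

```text
0.0 0.0 0.0 0 .15; -0.13 0.0 0.18 0 .15; -0.26 0.0 0.36 0 .15; -0.39 0.0 0.55 0 .15; -0.51 0.0 0.73 0 .15
-0.09 0.0 0.14 0 .15; -0.18 0.0 0.29 0 .15; -0.26 0.0 0.43 0 .15; -0.34 0.0 0.58 0 .15; -0.42 0.0 0.72 0 .15
-0.05 0.0 0.1 0 .15; -0.1 0.0 0.2 0 .15; -0.15 0.0 0.3 0 .15; -0.2 0.0 0.4 0 .15
```

Call:
{"api": "arm_command", "payload": {"rows": "0 -0.05 0.0 0 .15; 0 -0.12 0.0 0 .15; 0 -0.2 0.0 0 .15; 0 -0.2 0 0 .15"}}

```text
clock: 15.9
ee_pos: [0.5167, 0.0067, 0.1348]
eef_rot: [3.141, 0.0, 1.384]
wrist_force: [-5.0, -1.3, 0.8]
gripper_width: 0.0187
grasp_force: 60.0
```

Call:
{"api": "arm_command", "payload": {"rows": "-0.07 0.0 0.09 0 .15; -0.13 0.0 0.18 0 .15; -0.2 0.0 0.27 0 .15; -0.26 0.0 0.36 0 .15; -0.26 0.0 0.36 0 .15"}}

```text
clock: 16.4
ee_pos: [0.5163, 0.0041, 0.131]
eef_rot: [-3.142, -0.0, 1.384]
wrist_force: [-4.4, 0.6, 0.0]
gripper_width: 0.0183
grasp_force: 60.1
```

Call:
{"api": "arm_command", "payload": {"rows": "-0.06 0.0 0.09 0 .15; -0.13 0.0 0.19 0 .15; -0.19 0.0 0.28 0 .15; -0.25 0.0 0.37 0 .15; -0.25 0.0 0.37 0 .15"}}

```text
clock: 16.9
ee_pos: [0.5158, 0.0018, 0.1272]
eef_rot: [-3.141, -0.0, 1.384]
wrist_force: [-4.0, 2.1, -0.3]
gripper_width: 0.0187
grasp_force: 60.1
```

Call:
{"api": "arm_command", "payload": {"rows": "-0.09 0.0 0.14 0 .15; -0.17 0.0 0.29 0 .15; -0.25 0.0 0.43 0 .15; -0.32 0.0 0.58 0 .15; -0.32 0.0 0.58 0 .15"}}

```text
clock: 17.4
ee_pos: [0.5152, -0.0015, 0.1214]
eef_rot: [-3.141, -0.0, 1.384]
wrist_force: [-3.4, 2.0, -0.5]
gripper_width: 0.0185
grasp_force: 60.2
```

Call:
{"api": "arm_command", "payload": {"rows": "-0.04 0.0 0.08 0 .15; -0.08 0.0 0.16 0 .15; -0.11 0.0 0.22 0 .15; -0.14 0.0 0.28 0 .15; -0.14 0.0 0.28 0 .15"}}

```text
clock: 17.9
ee_pos: [0.5151, -0.0034, 0.119]
eef_rot: [3.141, 0.001, 1.383]
wrist_force: [-2.8, -3.4, 2.2]
gripper_width: 0.0186
grasp_force: 60.6
```

Call:
{"api": "arm_command", "payload": {"rows": "-0.04 0.0 0.08 0 .15; -0.07 0.0 0.14 0 .15; -0.07 0.0 0.14 0 .15"}}

```text
clock: 18.2
ee_pos: [0.5152, -0.0036, 0.1188]
eef_rot: [3.14, -0.0, 1.383]
wrist_force: [-8.6, 0.9, 13.3]
gripper_width: 0.0183
grasp_force: 61.5
```

Call:
{"api": "arm_command", "payload": {"rows": "0.02 0 -0.06 0 .15; 0.02 0 -0.06 0 .25; .02 0 -0.06 0 .35; .02 0 -.06 0 .5; .02 0 -.06 0 .5"}}

```text
clock: 18.7
ee_pos: [0.515, -0.0033, 0.118]
eef_rot: [3.141, 0.0, 1.384]
wrist_force: [-0.4, 0.8, 1.0]
gripper_width: 0.0423
grasp_force: 0.0
```

Call:
{"api": "arm_command", "payload": {"rows": "0 0 0 0 .5; 0 0 -1 0 .5; 0 0 -4 0 .5; 0 0 -8 0 .5; 0 0 -12 0 .5"}}

```text
clock: 19.2
ee_pos: [0.5145, -0.0032, 0.2401]
eef_rot: [-3.142, 0.0, 1.384]
wrist_force: [-0.1, -0.4, 0.2]
gripper_width: 0.0426
grasp_force: 0.0
```

```bash
python3 - <<'E'
from lk import *
from scipy.optimize import least_squares
a=robot.get_image('side'); Q=cloud(a).reshape(-1,3)
q=Q[(abs(Q[:,0]-.515)<.02)&(abs(Q[:,1]+.002)<.02)&(Q[:,2]>.108)&(Q[:,2]<.145)]
r=least_squares(lambda c:np.linalg.norm(q-c,axis=1)-.011,[.514,0,.12],loss='soft_l1',f_scale=.002); print(len(q),r.x)
cv2.imwrite('pics/k.png',cv2.resize(a['pixels'][160:240,190:290,::-1],None,fx=7,fy=7,interpolation=cv2.INTER_CUBIC))
s=robot.get_state(); print(s['ee_pos'],s['wrist_force'],s['grasp_force'])
E
```

```text
63 [0.51191508 0.00118082 0.12036136]
[ 0.51604735 -0.00332345  0.24749753] [-0.38761846  0.10857637  8.09290351] 0.0
```

View pics/k.png

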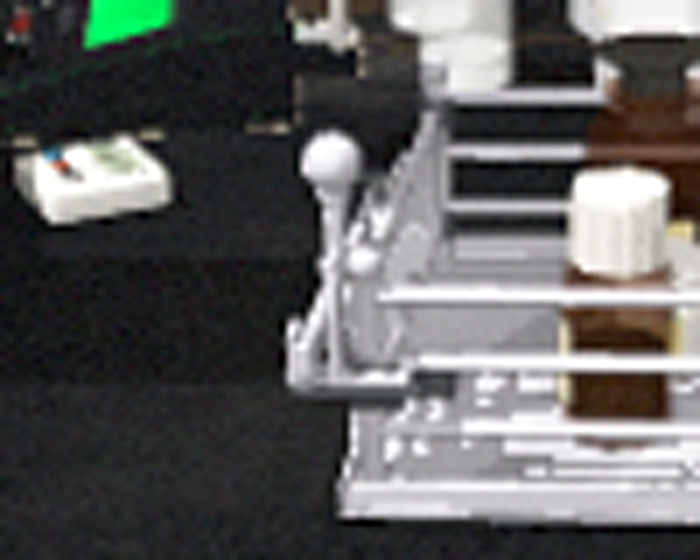

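```bash
python3 -c "
from h import *
print(robot.finish_job())"
```

```text
the job is handed in; nothing more can be done
None
```

I stood the amber bottle upright in the crib, shut the gate and lowered the latch bar behind the lip onto the catch floor. I then let go and handed the job in at about 19 s. The last picture shows the bar home and the bottle standing, but the hand-in returned no verdict.

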